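# Hold the laser marker's sprung stop at its length mark

## Robot

A 6-joint arm with a two-finger parallel gripper is mounted at the origin on the work surface. World frame = base frame: x ahead of the robot, y to its left, z up, the work surface at z = 0. Lengths are in mm, angles in rad, forces in N, time in s.
With the tool pointing down it reaches from about 275 to 775 mm from the base axis. Payload 14.6 kg.
Tool frame: the origin (TCP) lies on the centre line of the jaws, within the pads' length; the fingertips stand 14 mm ahead of it and the grasp point (between the pads) lies 5 mm behind it (robot.tip_reach is the distance from the TCP to the fingertips, in mm); z points along the fingers, y is the line along which they close (so a half turn about z gives the same grasp; the last joint's range is limited). The gripper opens to 85 mm and grips with 20 to 120 N. Pads are 22 mm wide; open, the fingers measure 114 mm over their backs; the gripper's body (76 mm by 85 mm) begins 54 mm behind the grasp point. The pads swing forward as they close: fully open they stand 13 mm farther back than shut.
Start: joints at [1.147, 0.263, -0.048, 1.259, 0, 1.415], TCP at [139.431, 506.149, 213.378] pointing down, gripper open.
Joint ranges: [-2.65, 2.65], [-0.89, 1.7], [-1.18, 1.37], [-2.13, 2.11], [-1.35, 1.29], [-3.14, 3.14]. Speed limits (rad/s): [1.89, 1.89, 2.57, 2.79, 3.14, 3.14].

## Interface

Orientations are given as a 3x3 rotation matrix whose columns are the frame's x, y, z axes.
In Python, from cell import robot, cams gives the robot as it stands.
- The arm moves only by the shell command python3 -m jog 'ROWS' [OPENING] [FORCE]. ROWS is text: rows parted by semicolons, each of 4 numbers parted by spaces: the shift along the tool's x, y, z in m, then the turn about the tool's z in degrees. In form: x y z roll; .... A call has 1 to 20 rows; each row is the pose to reach, as a shift and turn from the pose commanded when the call began, along the tool's axes at that moment; what a row does not reach only later rows make up. A row lasts 1/12 s, in which the tool goes at most 41.7 mm and 7.16 degrees, less where a joint would pass 70% of its speed; a pose out of reach is approached as far as the arm can. A call with a gripper value outside its range is refused whole. OPENING is the opening, from 0 (shut) to 1 (fully open), set as the call begins (- or left out, the last holds). The fingers move at their own pace and stop on an object; FORCE is the grip in N (left out, the last holds). Time passes only in rows, so rows that repeat a pose let the fingers close. It gives the time, the measured TCP pose, the force, the opening and the grip force at its end, in the units of the state.
- robot.sense(): the state, without advancing time (a new reading comes with each control period).
- cams.capture(name): name is "side" or "top" or "wrist"; returns (picture, depth): 420x560x3 uint8, red, green, blue; 420x560 float32, mm along the optical axis (not along the pixel's ray), 0 where there is no reading.
- cams.get_calibration(name): a dict with "fx", "fy", "cx", "cy" (pixels), "R" (3x3) and "t" (3): a world point X has camera coordinates R X + t; the wrist camera has in their place "mount" (4x4, takes a point from camera to tool coordinates, whose origin is the TCP and whose axes are the flange's). Camera axes: x right, y down, z forward; pixel columns grow to the right and rows downward; lengths in mm; the calibration is good to about 2 mm. A picture is of the moment at which its call begins: read the wrist's pose just before it. get_calibration takes no time and is no camera call.
- robot.finish_job(): hands the job in; it is judged then, once.
Trained networks look in the newest picture that a camera, given by its name, has taken for a name from the list of things; names that differ only in an ending like _2 or _b are one class to them, and where a whole thing is asked for, a point or a joint stands for the part that bears it (a point fixed in the world has none). Each returns a list of dicts, best first, with "conf" (0 to 1); they miss things now and then, are a little off and sometimes report something else, mostly with a low value. They report only what shows in the picture. A call takes as long as a camera call.
- cams.trace(camera, target): "mask" (420x560 bool, what is visible of it) and "box" ([left, top, width, height] in pixels, round what is visible of it).
- cams.place_of(camera, target): "location" ([column, row] in pixels: a listed point, or the origin of a listed thing).
The state is a dict: "time_s": time; "q": joint angles; "qvel": joint speeds; "tau": joint torques, N m; "tool_pos": TCP position; "tool_rot": TCP orientation; "contact_force": force on the tool from outside, world axes, zero at the start; "ft_torque": the same for the moment, N m; "width": finger opening in mm; "grasp_force": force on a finger pad.
Only numpy, scipy, OpenCV 4.12 (cv2) and the standard library are available. Lean on these libraries where they do the work, as an engineer would, in place of code of your own. Each camera call takes 0.05 s, during which the arm holds its last target. There are 200 camera calls.

## Task

Slide the green guard of the laser marking station fully open. Then pull the black handle of the sprung stop rod in the bay out towards the robot, until its red pointer is level with the yellow length mark on the scale beside it, and finish still holding it steady there in the gripper, because the spring draws it back. Leave the yellow mark, the brass blank and the other things on the table where they are.

Things in the scene. Friction and masses are not known exactly. Their poses are not given: they have to be found in the camera images.
- station: Laser marking station fixed to the table, white and grey. Origin on the table; x points to its back, y to its left seen from the front, z up; it spans x -160 to +220, y -220 to +220 mm. Right half (y < 0): closed housing, top 85 mm high, with a black scan head on its rear (x 125 to 205, y -180 to -60, top 180 mm). Left half: the bay.
- bay (a point): Middle of the bay floor, 20 mm above the table, axes as the station. The bay (station x -150 to +80, y 0 to +210 mm) is open on top once the guard is slid away. Its left wall, the housing on its right and the rear block behind it (x +80 to +220) are 85 mm high; in front is only a sill 28 mm high.
- guard (a joint): How far the guard is slid open, m: 0 shut over the bay, 0.19 fully open at its stop, over the housing. It slides to the station's -y with about 2 N of friction and stays where left; starts 0 to 0.04. It is a see-through green sheet, 250 (x) x 200 (y) x 6 mm, top face 94 mm above the table, with a skirt down the front. Shut, it covers the rod's handle.
- guard_grip (a point): Middle of the top edge of the guard's black handle: an upright block on the sheet, 60 mm along the station's x, 14 mm thick along y, 40 mm tall; this point is 134 mm above the table and moves with the guard. Axes as the station. Pinch across y.
- stop_rod: Sprung steel rod, 12 mm across, out of the rear block along the station's x, with a black handle plate on its front end. Origin on the rod's axis at mid-thickness of the plate, 50 mm above the table; axes as the station. At rest the plate is 70 mm in front of the rear block; it pulls up to 85 mm to the front (-x, the robot side). The spring draws back with 4.4 N at rest, plus 1.1 N per 10 mm pulled.
- rod_grip (a point): Middle of the top edge of the rod's handle plate, 80 mm above the table; axes as the station. The plate is 14 mm thick along x, 50 mm wide along y, 28 to 80 mm above the table, with a red line along its top. Its thin red pointer sticks out of the left side (+y), 38 mm above the table, to 40 mm from the rod's axis, at the same station x as this point. Pinch across x near the top.
- mark_top (a point): Middle of the top of the yellow length mark, a block 10 (x) x 14 (y) x 14 mm tall on a scale bar in the bay, 50 mm to the left (+y) of the rod's axis; 44 mm above the table; axes as the station. It is set 35 to 70 mm in front of the pointer's rest place; the pointer is level with it when rod_grip and mark_top have the same x in the station's frame.
- blank: Brass blank, 60 x 40 x 8 mm, lying on the bay floor; a bystander, origin under its middle.
- dropper: Small white dropper bottle, 32 mm across, 70 mm tall, standing on the station's rear block; a bystander, origin under its middle.
- spray: Spray can, 65 mm across, 190 mm tall; a bystander, origin under its middle.
- tape: Roll of tape lying flat, 100 mm across, 45 mm tall; a bystander, origin under its middle.
- yellowbox: Yellow box, 70 x 50 x 100 mm tall; a bystander, origin under its middle.
- driver: Blue screwdriver, 170 mm long, lying; a bystander, origin under its middle.
- minipc: Black finned mini computer, 110 x 110 x 40 mm; a bystander, origin under its middle.

How it is judged (in metres and radians):
On the way, in this order (a step that is already met when the one before it is completed fails the run):
1. the guard is slid fully open (value of joint guard above 0.18 m), for 0.2 s.
2. the gripper holds the rod with its pointer level with the mark (x of rod_grip in the frame of mark_top between -0.005 and 0.005 m and contact force between the fingers and stop_rod above 2 N), for 0.5 s.
At the end, for the whole second after the job is handed in: The guard is open to within 10 mm of its stop; the gripper's fingers hold the rod (2 N or more) with its pointer within 5 mm of the yellow mark's middle, steady, through the last second (all of step 2 and value of joint guard above 0.18 m and linear speed of stop_rod below 0.05 m/s); the arm keeps its last pose, push and grip.
It fails at once if the yellow length mark is shifted (over 4 mm) (distance of mark_top from where it was at the start of the episode above 0.004 m).
It fails at once if the brass blank or another thing on the table is shifted (over 25 mm) (distance of any of blank, dropper, spray, tape, yellowbox, driver, minipc from where it was at the start of the episode above 0.025 m).
It also fails if it takes over 48 s, if anything falls off the work surface, if the arm or the gripper's body presses on something with over 40 N, if the wrist force passes 120 N, or if a joint passes its speed limit or range.

## Working session

There is one attempt and no reset: what is moved stays moved. The work goes in short steps, Python scripts to look and compute and a shell command to move; the robot and the scene stay as the last step left them, time stands still between calls to the robot, and variables do not carry over. Pictures are saved under pics/ and viewed, at most 10 in all, crops included, and the job is handed in when it is done.

```bash
mkdir -p pics; cat > h.py <<'E'
import numpy as np, cv2
from cell import robot, cams
def toW(c,uv,z):
    k=cams.get_calibration(c); R=np.array(k["R"]);t=np.array(k["t"]).ravel()
    d=R.T@np.array([(uv[0]-k["cx"])/k["fx"],(uv[1]-k["cy"])/k["fy"],1]); o=-R.T@t
    return o+d*(z-o[2])/d[2]
def ray(c,uv):
    k=cams.get_calibration(c); R=np.array(k["R"]);t=np.array(k["t"]).ravel()
    return -R.T@t, R.T@np.array([(uv[0]-k["cx"])/k["fx"],(uv[1]-k["cy"])/k["fy"],1])
E
python3 - <<'E'
from h import *
np.set_printoptions(precision=1,suppress=True)
s=robot.sense();print(s["time_s"],s["tool_pos"],s["width"]);print(np.array(s["tool_rot"]))
ims=[]
for c in("top","side"):
    p,d=cams.capture(c);cv2.imwrite(f"pics/{c}.png",p[:,:,::-1])
    for n,z in(("station",0),("guard_grip",134),("rod_grip",80),("mark_top",44),("bay",20),("stop_rod",50)):
        for r in cams.place_of(c,n)[:1]: print(c,n,r["conf"],r["location"],toW(c,r["location"],z))
E
```

```text
0.0 [139.3 505.9 213. ] 85.37114366706435
[[-1.   0.3 -0. ]
 [ 0.3  1.  -0. ]
 [ 0.  -0.  -1. ]]
top station 0.78 [274.3, 207.0] [579.5 -25.8   0. ]
top guard_grip 0.66 [244.8, 220.5] [521.6  73.5 134. ]
side station 0.97 [292.7, 218.3] [579.3 -21.6   0. ]
side guard_grip 0.91 [255.6, 181.7] [518.8  67.3 134. ]
```

View pics/top.png

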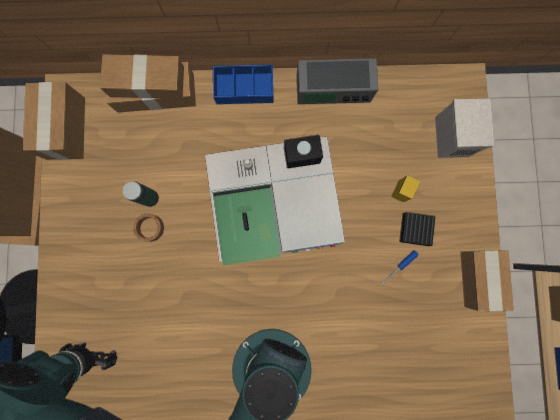

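View pics/side.png

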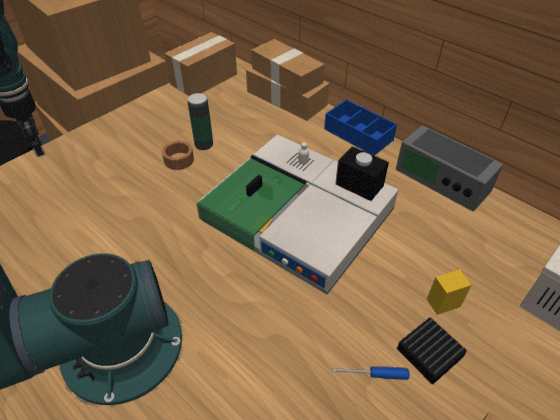

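The top view shows the station with its guard shut (about 212–282, 190–265) and its handle at (245,220). The side view shows the handle at (255,185), and the path from the arm to it is free. Next I need the station's yaw.

```bash
cat >> h.py <<'E'
def cloud(c,p,d,m=None):
    k=cams.get_calibration(c); v,u=np.nonzero((d>0) if m is None else (d>0)&m); z=d[v,u]
    X=np.stack([(u-k["cx"])/k["fx"]*z,(v-k["cy"])/k["fy"]*z,z],1)
    return (X-np.array(k["t"]).ravel())@np.array(k["R"])
E
python3 - <<'E'
from h import *
np.set_printoptions(precision=2,suppress=True)
for c in("top","side"):
    p,d=cams.capture(c)
    X=cloud(c,p,d); near=np.hypot(X[:,0]-580,X[:,1]+24)<330
    Y=X[near&(X[:,2]>70)&(X[:,2]<110)]
    print(c,len(Y),cv2.minAreaRect(Y[:,:2].astype(np.float32)))
    H=X[near&(X[:,2]>122)&(X[:,2]<142)&(np.hypot(X[:,0]-520,X[:,1]-70)<60)]
    print(len(H),H.mean(0),cv2.minAreaRect(H[:,:2].astype(np.float32)))
print(np.array(robot.sense()["tool_rot"]))
E
```

```text
top 12520 ((597.0814208984375, -25.418060302734375), (396.6164855957031, 440.6058349609375), 7.211564540863037)
74 [522.21  74.06 133.08] ((521.569580078125, 74.13558959960938), (58.450401306152344, 14.094696044921875), 7.4243268966674805)
side 14295 ((593.153076171875, -24.079864501953125), (401.5327453613281, 442.6582336425781), 7.341965675354004)
114 [515.73  72.97 131.71] ((516.7099609375, 74.62089538574219), (58.9317741394043, 17.008544921875), 10.704103469848633)
[[-0.96  0.27  0.  ]
 [ 0.27  0.96  0.  ]
 [-0.    0.   -1.  ]]
```

```bash
python3 -m jog '-.483 -.314 0 -23;-.483 -.314 0 -23;-.483 -.314 0 -23;-.483 -.314 0 -23;-.483 -.314 0 -23;-.483 -.314 0 -23;-.483 -.314 0 -23;-.483 -.314 0 -23;-.483 -.314 0 -23;-.483 -.314 0 -23;-.483 -.314 0 -23;-.483 -.314 0 -23;-.483 -.314 0 -23;-.483 -.314 0 -23;-.483 -.314 0 -23;-.483 -.314 0 -23;-.483 -.314 0 -23;-.483 -.314 0 -23' 1
python3 - <<'E'
from h import *
np.set_printoptions(precision=3,suppress=True)
s=robot.sense();R=np.array(s["tool_rot"]);t=np.array(s["tool_pos"]);print(s["time_s"],t,R)
p,d=cams.capture("wrist");cv2.imwrite("pics/w1.png",p[:,:,::-1])
k=cams.get_calibration("wrist");M=np.array(k["mount"]);print(M)
for r in cams.place_of("wrist","guard_grip")[:2]:
    u,v=r["location"];dc=R@M[:3,:3]@np.array([(u-k["cx"])/k["fx"],(v-k["cy"])/k["fy"],1]);o=t+R@M[:3,3]
    X=o+dc*(134-o[2])/dc[2];print(r["conf"],u,v,X,R.T@(X-t))
E
```

```text
time_s: 2.3
tool_pos: [520.9, 76.0, 213.5]
tool_rot: [[-0.991, -0.133, -0.0], [-0.133, 0.991, 0.0], [0.0, 0.0, -1.0]]
contact_force: [-0.3, -0.6, -0.4]
width: 85.4
grasp_force: 0.0
2.3 [520.915  75.989 213.502] [[-0.991 -0.133 -0.   ]
 [-0.133  0.991  0.   ]
 [ 0.     0.    -1.   ]]
[[   0.      -0.965   -0.26    65.82 ]
 [   1.      -0.       0.       0.061]
 [  -0.      -0.26     0.965 -160.016]
 [   0.       0.       0.       1.   ]]
0.77 274.9 208.3 [521.354  73.185 134.   ] [-0.08  -2.855 79.501]
```

```bash
python3 -m jog '0 -.003 .04 0;0 -.003 .075 0;0 -.003 .092 0;0 -.003 .092 0' 1 && python3 -m jog '0 0 0 0;0 0 0 0;0 0 0 0;0 0 0 0;0 0 0 0;0 0 0 0;0 0 0 0;0 0 0 0' 0 50
```

```text
time_s: 2.73
tool_pos: [519.5, 73.0, 118.4]
tool_rot: [[-0.991, -0.133, -0.005], [-0.133, 0.991, 0.0], [0.005, 0.001, -1.0]]
contact_force: [-0.7, 0.1, 0.2]
width: 85.3
grasp_force: 0.0
time_s: 3.4
tool_pos: [522.1, 72.1, 121.5]
tool_rot: [[-0.991, -0.132, 0.0], [-0.132, 0.991, -0.0], [-0.0, -0.0, -1.0]]
contact_force: [-0.0, 0.7, -0.8]
width: -0.1
grasp_force: 0.0
```

```bash
python3 - <<'E'
from h import *
p,d=cams.capture("wrist");q,e=cams.capture("side")
q=cv2.resize(q[110:290,180:420],(560,420))
cv2.imwrite("pics/w2.png",cv2.resize(np.hstack([p,q])[:,:,::-1],(800,300)))
print(robot.sense()["width"],robot.sense()["grasp_force"])
E
```

```text
0.011434576980478338 0.0
```

View pics/w2.png

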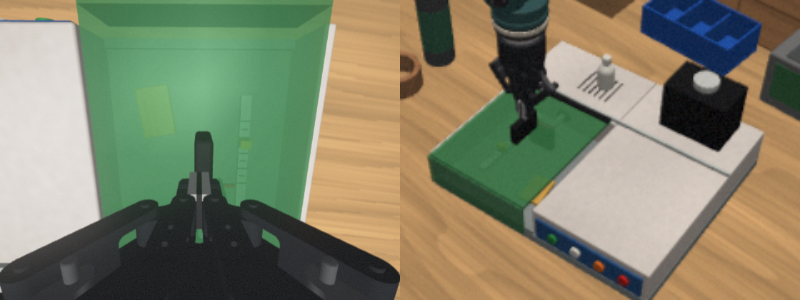

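The wrist view (left) shows the black handle at about (203,150), ahead of the shut fingers on the robot side. The side view is unclear, so I'll measure the handle from the wrist depth and zoom in.

```bash
python3 - <<'E'
from h import *
np.set_printoptions(precision=1,suppress=True)
s=robot.sense();R=np.array(s["tool_rot"]);t=np.array(s["tool_pos"])
p,d=cams.capture("wrist");k=cams.get_calibration("wrist");M=np.array(k["mount"])
cv2.imwrite("pics/w3.png",cv2.resize(p[160:300,200:370,::-1],None,fx=4,fy=4))
for row in range(170,300,8):
    u=284;z=d[row,u]
    c=np.array([(u-k["cx"])/k["fx"]*z,(row-k["cy"])/k["fy"]*z,z]);print(row,z,M[:3,:3]@c+M[:3,3],(R@(M[:3,:3]@c+M[:3,3])+t)[2])
print(s["width"],t)
E
```

```text
170 188.51233 [39.4  3.7 28.1] 93.29839787087174
178 189.19394 [34.4  3.7 27.5] 93.95361141817811
186 177.11156 [31.8  3.4 14.2] 107.17626235705214
194 156.78755 [31.6  3.1 -6.9] 128.2786661045344
202 152.21486 [ 28.6   3.  -12.4] 133.81963659299785
210 153.801 [ 24.2   3.  -12. ] 133.36712618621488
218 155.95204 [ 19.5   3.  -11. ] 132.39717135230939
226 156.18031 [ 15.3   3.  -11.9] 133.28143977733572
234 155.77171 [ 11.4   3.  -13.4] 134.76854205441578
242 145.74745 [ 11.1   2.8 -23.8] 145.23510699921695
250 135.47362 [ 11.4   2.6 -34.4] 155.79160626287089
258 129.20955 [ 10.5   2.5 -41.1] 162.51280191134833
266 119.23154 [ 11.7   2.3 -51.1] 172.53736753922914
274 116.39532 [  9.9   2.3 -54.5] 175.9491608855778
282 108.59015 [ 10.8   2.1 -62.4] 183.7887158738697
290 108.98718 [  7.8   2.1 -62.8] 184.20101754685336
298 109.093834 [  4.9   2.1 -63.5] 184.875919944418
0.011434576980478338 [522.1  72.2 121.4]
```

View pics/w3.png

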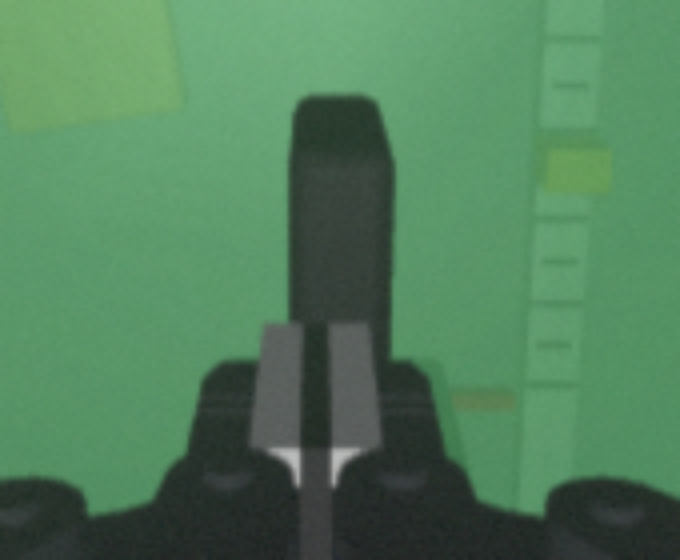

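```bash
python3 -m jog '0 0 0 0;0 0 0 0;0 0 0 0;0 0 0 0;0 0 0 0' 1
python3 - <<'E'
from h import *
print(robot.tip_reach, cams.get_calibration("wrist")["fx"])
p,d=cams.capture("wrist")
q,e=cams.capture("side")
q=cv2.resize(q[120:240,200:320],(420,420),interpolation=cv2.INTER_CUBIC)
cv2.imwrite("pics/w4.png",cv2.resize(np.hstack([p,q])[:,:,::-1],(800,343)))
E
```

```text
time_s: 3.97
tool_pos: [522.1, 72.2, 121.4]
tool_rot: [[-0.991, -0.132, -0.0], [-0.132, 0.991, 0.0], [0.0, 0.0, -1.0]]
contact_force: [-1.0, -0.5, -0.0]
width: 60.5
grasp_force: 0.0
14.0 295.24130820753487
```

View pics/w4.png

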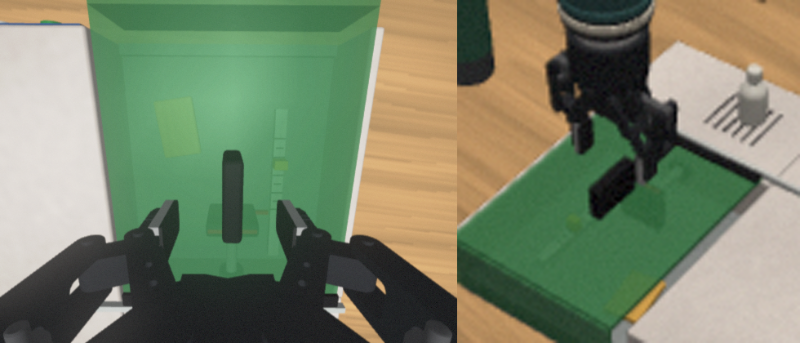

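The wrist view shows the handle from (232,152) to (232,242), with the open fingers either side. In the side view the fingertips look higher than the top of the handle. I'll measure the tip height from the depth cloud.

```bash
python3 - <<'E'
from h import *
np.set_printoptions(precision=1,suppress=True)
s=robot.sense();R=np.array(s["tool_rot"]);t=np.array(s["tool_pos"]);print(s["width"])
p,d=cams.capture("wrist");k=cams.get_calibration("wrist");M=np.array(k["mount"])
v,u=np.nonzero(d>0);z=d[v,u];X=np.stack([(u-k["cx"])/k["fx"]*z,(v-k["cy"])/k["fy"]*z,z],1)@M[:3,:3].T+M[:3,3]
for c,A in(("wrist",X),("top",None),("side",None)):
    if A is None:
        p,d=cams.capture(c);A=(cloud(c,p,d)-t)@R
    for n,m in(("L",(A[:,1]<-15)),("mid",abs(A[:,1])<9),("R",A[:,1]>15)):
        B=A[m&(abs(A[:,0])<40)&(abs(A[:,1])<60)&(A[:,2]<22)&(A[:,2]>-60)]
        if len(B):
            o=B[np.argsort(-B[:,2])]
            print(c,n,len(B),np.percentile(B[:,2],[5,25,50,75,95]),B.min(0),B.max(0)); print(o[:40:8])
E
```

```text
74.38660225673759
wrist L 1752 [-58.4 -53.2 -46.6 -38.7 -30.7] [-11.4 -51.2 -60. ] [ 12.1 -36.5 -25.9]
[[  0.3 -37.3 -25.9]
 [ -0.9 -37.2 -26.9]
 [ -3.8 -37.2 -27.6]
 [ -6.9 -37.3 -28. ]
 [  8.2 -37.2 -28.1]]
wrist mid 2606 [-12.9 -12.3 -11.8 -11.1   3.3] [-28.   -3.6 -13.7] [31.8  9.  22. ]
[[31.5  0.5 22. ]
 [31.6 -0.2 21.4]
 [31.8  4.2 20.4]
 [30.9 -2.  18.5]
 [31.1  8.4 17.8]]
wrist R 1754 [-58.5 -53.2 -46.6 -38.8 -30.8] [-11.1  36.8 -60. ] [ 11.9  51.3 -26.2]
[[  7.4  37.5 -26.2]
 [  1.4  37.7 -27.2]
 [  4.3  37.4 -27.6]
 [ -6.2  37.5 -28.1]
 [  9.3  37.3 -28.4]]
top L 1 [21.2 21.2 21.2 21.2 21.2] [ 31.6 -47.3  21.2] [ 31.6 -47.3  21.2]
[[ 31.6 -47.3  21.2]]
side L 48 [-57.4 -53.4 -46.7 -41.5   2.3] [ -7.6 -56.5 -59.1] [ 23.7 -16.   21.7]
[[  5.2 -40.9  21.7]
 [  6.5 -46.8 -40.7]
 [  8.8 -55.3 -43.4]
 [ 12.1 -44.4 -47.4]
 [  2.1 -53.9 -52.4]]
side mid 194 [-15.  -11.5  -3.4   7.8  17.8] [-26.3  -5.8 -19.3] [36.1  8.9 21.8]
[[ 31.7   2.9  21.8]
 [ -6.2  -0.2  18.3]
 [ 32.1   5.7  15.1]
 [-12.2  -3.   13.6]
 [ 26.3  -0.6  12.2]]
side R 57 [-58.7 -53.6 -46.6 -41.2 -33.8] [-39.4  40.8 -59.4] [13.6 58.  20.3]
[[-39.4  44.   20.3]
 [  9.5  45.2 -38.3]
 [ 12.6  49.6 -42.1]
 [  7.2  43.  -45.3]
 [ -3.   43.8 -48.7]]
```

The depth data from both the wrist and side cameras agree. The real fingertips sit about 27 mm further back than stated: tool z is about -26 with the fingers open and about -13 shut. The first grasp therefore closed above the handle. I'll use this offset and go lower.

```bash
python3 -m jog '0 .002 .014 0;0 .002 .028 0;0 .002 .028 0' 1 && python3 -m jog '0 0 0 0;0 0 0 0;0 0 0 0;0 0 0 0;0 0 0 0;0 0 0 0;0 0 0 0;0 0 0 0' 0 50
```

```text
time_s: 4.47
tool_pos: [520.6, 74.2, 91.5]
tool_rot: [[-0.991, -0.132, -0.003], [-0.132, 0.991, 0.0], [0.003, 0.0, -1.0]]
contact_force: [-0.5, 0.9, -0.3]
width: 85.4
grasp_force: 0.0
time_s: 5.13
tool_pos: [522.0, 74.2, 93.8]
tool_rot: [[-0.991, -0.132, 0.001], [-0.132, 0.991, 0.0], [-0.001, 0.0, -1.0]]
contact_force: [-1.0, 1.7, 6.0]
width: 13.3
grasp_force: 49.3
```

```bash
python3 -m jog '0 -.005 0 0;0 -.02 0 0;0 -.035 0 0;0 -.05 0 0;0 -.065 0 0;0 -.08 0 0;0 -.095 0 0;0 -.11 0 0;0 -.125 0 0;0 -.14 0 0;0 -.15 0 0;0 -.16 0 0;0 -.168 0 0;0 -.174 0 0;0 -.178 0 0;0 -.182 0 0;0 -.182 0 0'
```

```text
time_s: 6.55
tool_pos: [544.9, -107.0, 93.9]
tool_rot: [[-0.991, -0.131, -0.001], [-0.131, 0.991, -0.001], [0.002, -0.001, -1.0]]
contact_force: [-9.5, -3.6, 11.3]
width: 13.4
grasp_force: 50.1
```

```bash
python3 -m jog '0 -.002 0 0;0 -.004 0 0;0 -.006 0 0;0 -.006 0 0'; python3 -m jog '0 -.002 0 0;0 -.004 0 0;0 -.006 0 0;0 -.006 0 0'
```

```text
time_s: 6.88
tool_pos: [545.5, -111.6, 93.8]
tool_rot: [[-0.991, -0.132, -0.001], [-0.132, 0.991, 0.001], [0.001, 0.002, -1.0]]
contact_force: [-10.0, 5.3, 12.9]
width: 12.8
grasp_force: 50.5
time_s: 7.22
tool_pos: [545.5, -111.6, 93.8]
tool_rot: [[-0.991, -0.135, -0.002], [-0.135, 0.991, 0.013], [-0.0, 0.013, -1.0]]
contact_force: [-10.2, 47.8, 25.6]
width: 13.2
grasp_force: 53.9
```

Force rises to 48 N in y, so the guard is at its stop. I'll ease off, release, rise and look at the bay.

```bash
python3 -m jog '0 .006 0 0;0 .006 0 0;0 .006 0 0' && python3 -m jog '0 0 0 0;0 0 0 0;0 0 0 0;0 0 0 0' 1 && python3 -m jog '0 0 -.04 0;0 0 -.08 0;0 0.04 -.11 0;0 .08 -.11 0;0 .12 -.11 0;0 .16 -.11 0;0 .18 -.11 0;0 .18 -.11 0;0 .18 -.11 0'
python3 - <<'E'
from h import *
np.set_printoptions(precision=2,suppress=True)
s=robot.sense();R=np.array(s["tool_rot"]);t=np.array(s["tool_pos"]);print(s["time_s"],t)
p,d=cams.capture("wrist");cv2.imwrite("pics/w5.png",p[:,:,::-1])
k=cams.get_calibration("wrist");M=np.array(k["mount"])
sx=np.array([.992,.127,0])
def w(uv,z):
    dc=R@M[:3,:3]@np.array([(uv[0]-k["cx"])/k["fx"],(uv[1]-k["cy"])/k["fy"],1]);o=t+R@M[:3,3]
    return o+dc*(z-o[2])/dc[2]
for n,z in(("rod_grip",80),("mark_top",44),("stop_rod",50)):
    for r in cams.place_of("wrist",n)[:1]:
        X=w(r["location"],z);print(n,r["conf"],r["location"],X,R.T@(X-t))
for c in("top","side"):
    cams.capture(c)
    for n,z in(("rod_grip",80),("mark_top",44),("guard_grip",134)):
        for r in cams.place_of(c,n)[:1]: 
            X=toW(c,r["location"],z);print(c,n,r["conf"],X,R.T@(X-t))
E
```

```text
time_s: 7.47
tool_pos: [545.5, -111.6, 93.8]
tool_rot: [[-0.991, -0.132, -0.002], [-0.132, 0.991, 0.0], [0.002, 0.0, -1.0]]
contact_force: [-10.0, 5.1, 14.8]
width: 12.8
grasp_force: 51.2
time_s: 7.8
tool_pos: [546.8, -112.3, 93.4]
tool_rot: [[-0.991, -0.132, 0.0], [-0.132, 0.991, -0.0], [-0.0, -0.0, -1.0]]
contact_force: [-0.3, 0.0, -0.3]
width: 60.9
grasp_force: 0.0
time_s: 8.55
tool_pos: [522.8, 67.1, 203.5]
tool_rot: [[-0.991, -0.134, 0.0], [-0.134, 0.991, -0.0], [-0.0, -0.0, -1.0]]
contact_force: [-0.8, -0.0, 0.7]
width: 85.8
grasp_force: 0.0
8.55 [522.79  67.14 203.45]
rod_grip 0.94 [284.4, 239.1] [566.48  79.35  80.  ] [-44.91   6.24 123.46]
mark_top 0.65 [331.3, 182.1] [507.38 123.64  44.  ] [  7.7   58.08 159.44]
stop_rod 0.86 [285.7, 232.8] [570.32  81.96  50.  ] [-49.05   8.32 153.46]
top guard_grip 0.84 [ 540.2  -114.06  134.  ] [   7.13 -181.89   69.48]
side rod_grip 0.64 [569.88  83.56  80.  ] [-48.84   9.96 123.46]
side mark_top 0.43 [516.61 128.05  44.  ] [ -2.03  61.22 159.44]
side guard_grip 0.76 [ 551.29 -115.31  134.  ] [  -3.68 -184.62   69.48]
```

View pics/w5.png

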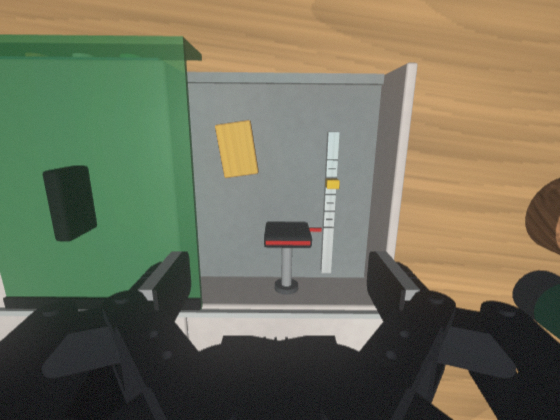

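The guard is open. In the wrist view the plate is at (288,235), the red pointer at (315,229) and the yellow mark at (333,184). The required pull is about 53 mm. Next I'll turn the tool 90° over the plate and measure again.

```bash
python3 -c "
from cell import robot;print(robot.sense()['q'])"; python3 -m jog '-.045 .006 0 90.3;-.045 .006 0 90.3;-.045 .006 0 90.3;-.045 .006 0 90.3;-.045 .006 0 90.3;-.045 .006 0 90.3;-.045 .006 0 90.3;-.045 .006 0 90.3;-.045 .006 0 90.3;-.045 .006 0 90.3;-.045 .006 0 90.3;-.045 .006 0 90.3;-.045 .006 0 90.3;-.045 .006 0 90.3;-.045 .006 0 90.3' .5
cat > m.py <<'E'
from h import *
import sys
np.set_printoptions(precision=2,suppress=True)
s=robot.sense();R=np.array(s["tool_rot"]);t=np.array(s["tool_pos"]);print(s["time_s"],t,s["q"])
p,d=cams.capture("wrist");cv2.imwrite(sys.argv[1],p[:,:,::-1])
k=cams.get_calibration("wrist");M=np.array(k["mount"]);a=np.radians(7.3);S=np.array([[np.cos(a),-np.sin(a),0],[np.sin(a),np.cos(a),0],[0,0,1]])
def w(uv,z):
    dc=R@M[:3,:3]@np.array([(uv[0]-k["cx"])/k["fx"],(uv[1]-k["cy"])/k["fy"],1]);o=t+R@M[:3,3]
    return o+dc*(z-o[2])/dc[2]
for n,z in(("rod_grip",80),("mark_top",44)):
    for r in cams.place_of("wrist",n)[:1]:
        X=w(r["location"],z);print(n,r["conf"],r["location"],X,"tool",R.T@(X-t),"station",S.T@X)
h=cv2.cvtColor(p,cv2.COLOR_RGB2HSV).astype(int)
red=((h[...,0]<6)|(h[...,0]>174))&(h[...,1]>130)&(h[...,2]>60)
yel=(h[...,0]>20)&(h[...,0]<32)&(h[...,1]>170)&(h[...,2]>90)
for n,m,z in(("red",red,38),("yel",yel,44)):
    c,l,st,ce=cv2.connectedComponentsWithStats(m.astype(np.uint8))
    for i in range(1,c):
        if st[i,4]>12: print(n,st[i],ce[i],"station",S.T@w(ce[i],z))
E
python3 m.py pics/w6.png
```

```text
[-2.90663983e-02  2.69872017e-01 -6.60129729e-02  1.23492307e+00
  2.37164430e-05 -1.61368237e-01]
time_s: 10.4
tool_pos: [566.7, 78.1, 203.4]
tool_rot: [[-0.13, 0.992, -0.0], [0.992, 0.13, -0.0], [-0.0, -0.0, -1.0]]
contact_force: [-0.2, 0.1, 0.2]
width: 42.4
grasp_force: 0.0
10.4 [566.71  78.1  203.35] [-0.01  0.35  0.05  1.27 -0.    1.44]
rod_grip 0.72 [278.4, 189.7] [565.75  84.92  80.  ] tool [  6.89  -0.06 123.35] station [571.95  12.34  80.  ]
mark_top 0.67 [229.0, 136.8] [507.78 127.07  44.  ] tool [ 56.2  -52.07 159.35] station [519.81  61.52  44.  ]
red [281 149   3  14  41] [282.02 155.34] station [575.83  41.82  38.  ]
red [280 169   5  46 187] [282.42 191.78] station [576.51   1.25  38.  ]
```

View pics/w6.png

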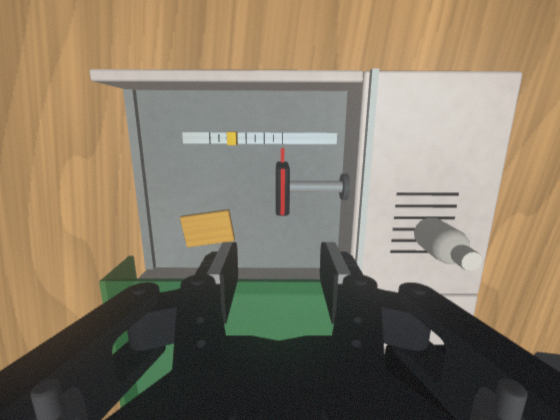

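The wrist view from above shows the plate at (282,190), the pointer at (282,155) and the yellow mark at (232,139), about 53 mm to the front. The rod is clear of the fingers, so I'll go down and grip.

```bash
python3 -m jog '.006 .002 .04 0;.006 .002 .08 0;.006 .002 .115 0;.006 .002 .14 0;.006 .002 .155 0;.006 .002 .155 0;.006 .002 .155 0' && python3 -m jog '0 0 0 0;0 0 0 0;0 0 0 0;0 0 0 0;0 0 0 0;0 0 0 0;0 0 0 0' 0 60; python3 m.py pics/w7.png
```

```text
time_s: 11.13
tool_pos: [567.7, 84.3, 48.4]
tool_rot: [[-0.128, 0.992, -0.001], [0.992, 0.128, -0.0], [0.0, -0.001, -1.0]]
contact_force: [0.2, -0.6, 0.1]
width: 43.0
grasp_force: 0.0
time_s: 11.72
tool_pos: [569.7, 84.4, 50.0]
tool_rot: [[-0.127, 0.992, 0.004], [0.992, 0.127, 0.0], [-0.0, 0.004, -1.0]]
contact_force: [2.6, 1.4, 7.7]
width: 12.2
grasp_force: 59.8
11.7167 [569.66  84.44  49.97] [ 0.01  0.44 -0.24  0.89  0.    1.45]
rod_grip 0.95 [276.1, 266.6] [568.21  85.21  80.  ] tool [  0.94  -1.21 -30.03] station [574.44  12.32  80.  ]
mark_top 0.66 [179.8, 158.3] [508.89 126.19  44.  ] tool [ 49.15 -54.98   5.74] station [520.8  60.5  44. ]
red [275 176   7  25 153] [278.43 188.22] station [575.74  42.29  38.  ]
red [274 226  10  87 735] [278.62 268.6 ] station [575.86 -10.04  38.  ]
```

```bash
python3 -m jog '0 -.004 0 0;0 -.01 0 0;0 -.017 0 0;0 -.024 0 0;0 -.031 0 0;0 -.038 0 0;0 -.044 0 0;0 -.049 0 0;0 -.053 0 0;0 -.053 0 0;0 -.053 0 0'; python3 m.py pics/w8.png
```

```text
time_s: 12.78
tool_pos: [518.0, 77.9, 50.0]
tool_rot: [[-0.127, 0.992, 0.006], [0.992, 0.127, 0.001], [0.0, 0.006, -1.0]]
contact_force: [10.4, 3.2, 2.8]
width: 12.3
grasp_force: 59.2
12.7833 [517.99  77.89  50.  ] [-0.01  0.36 -0.37  0.83  0.    1.44]
rod_grip 0.87 [277.6, 271.9] [517.57  75.94  80.  ] tool [ -1.89  -0.49 -30.  ] station [523.03   9.56  80.  ]
mark_top 0.56 [272.1, 158.3] [508.2  126.16  44.  ] tool [49.12 -3.61  5.98] station [520.11  60.56  44.  ]
red [275 176   7  26 153] [278.48 188.24] station [523.71  42.34  38.  ]
red [275 226   9  87 772] [278.94 268.77] station [524.02 -10.09  38.  ]
```

View pics/w8.png

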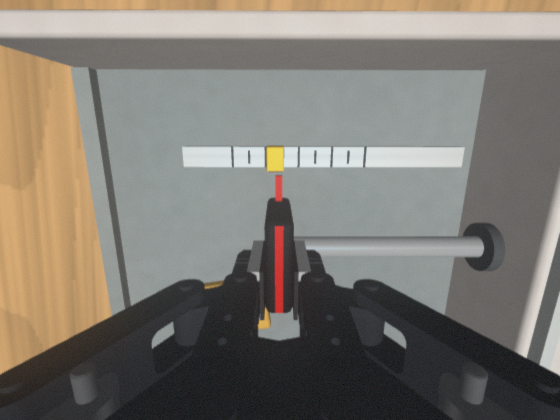

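The pointer is at (278.5,188) and the yellow mark spans columns 267–284, so its middle is about 275.5. Another 2 mm is needed.

```bash
python3 -m jog '0 -.001 0 0;0 -.002 0 0;0 -.002 0 0;0 -.002 0 0;0 -.002 0 0;0 -.002 0 0;0 -.002 0 0;0 -.002 0 0;0 -.002 0 0'; python3 m.py pics/w9.png; python3 - <<'E'
from h import *
p=cv2.imread("pics/w9.png")[145:172,250:310].astype(int)
m=(p[...,2]-p[...,0]>60)&(p[...,1]-p[...,0]>50); v,u=np.nonzero(m); print(u.min()+250,u.max()+250,u.mean()+250,v.min()+145,v.max()+145)
E
```

```text
time_s: 13.68
tool_pos: [516.3, 77.7, 50.0]
tool_rot: [[-0.127, 0.992, 0.006], [0.992, 0.127, 0.001], [0.0, 0.006, -1.0]]
contact_force: [9.8, 3.7, 2.7]
width: 12.4
grasp_force: 59.2
13.6833 [516.29  77.68  49.99] [-0.01  0.36 -0.38  0.83  0.    1.44]
rod_grip 0.58 [274.5, 267.0] [514.05  78.12  80.  ] tool [  0.73  -1.98 -30.03] station [519.81  12.17  80.  ]
mark_top 0.9 [277.0, 162.3] [509.48 124.09  44.  ] tool [46.9  -0.88  5.99] station [521.12  58.35  44.  ]
red [275 176   7  25 152] [278.45 188.15] station [521.98  42.4   38.  ]
red [275 226   9  87 774] [278.95 268.82] station [522.31 -10.11  38.  ]
269 286 277.7437641723356 146 171
```

```bash
python3 -m jog '0 0 0 0;0 0 0 0;0 0 0 0;0 0 0 0;0 0 0 0;0 0 0 0;0 0 0 0'; python3 -c "
from cell import robot;print(robot.finish_job())"
```

```text
time_s: 14.42
tool_pos: [516.3, 77.7, 50.0]
tool_rot: [[-0.127, 0.992, 0.006], [0.992, 0.127, 0.001], [0.0, 0.006, -1.0]]
contact_force: [9.7, 3.8, 3.3]
width: 12.0
grasp_force: 59.2
the job is handed in; nothing more can be done
None
```

The job is handed in at 14.4 s with no verdict returned: the guard was slid to its stop, and the stop rod is held at 59 N with its pointer about 0.5 mm from the middle of the yellow mark.

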